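# Clear the lever fixture and present the offset lever

## Robot

A 7-joint arm with a two-finger parallel gripper is mounted at the origin on a cart in front of the work surface, level with it; the furniture and walls round the work are solid. World frame = base frame: x ahead of the robot, y to its left, z up, the work surface at z = 0. Lengths are in mm, angles in rad, forces in N, time in s.
With the tool pointing down it reaches from about 350 to 900 mm from the base axis. Payload 7.2 kg.
Tool frame: the origin (TCP) lies midway between the tips of the shut fingers; the grasp point (between the pads) lies 19 mm behind it; z points along the fingers, y is the line along which they close (so a half turn about z gives the same grasp; the last joint's range is limited). The gripper opens to 85 mm and grips with 20 to 120 N. Pads are 22 mm wide; open, the fingers measure 114 mm over their backs; the gripper's body (76 mm by 85 mm) begins 54 mm behind the grasp point. The pads swing forward as they close: fully open they stand 13 mm farther back than shut.
Start: joints at [-1.271, 0.411, -0.013, 1.596, 0.006, 1.134, -0.082], TCP at [224.737, 583.2, 231.297] pointing down, gripper open.
Joint ranges: [-2.95, 2.95], [-0.29, 1.99], [-1.47, 1.44], [0.14, 2.54], [-1.03, 4.17], [0.13, 1.85], [-2.86, 2.86]. Speed limits (rad/s): [2.39, 2.39, 3.01, 3.01, 3.14, 3.14, 3.14].

## Interface

Orientations are given as [roll, pitch, yaw] about the fixed x, y, z axes, in that order (R = Rz(yaw) Ry(pitch) Rx(roll)).
In Python, from station import ctrl gives the robot as it stands.
- The arm moves only by the tool servo_tool, never from a script. Its arguments are lists of equal length, an entry for each row: "xyz": the shift along the tool's x, y, z in cm, a list of three; "roll": the turn about the tool's z in degrees. A call has 1 to 12 rows; each row shifts and turns the commanded pose from where the row before left it, along the tool's axes as they then stand; what a row does not reach is not made up. A row lasts 1/12 s, in which the tool goes at most 41.7 mm and 7.16 degrees, less where a joint would pass 70% of its speed; a pose out of reach is approached as far as the arm can. A call with a gripper value outside its range is refused whole. "fingers" is the opening, from 0 (shut) to 1 (fully open), set as the call begins (left out, the last holds). The fingers move at their own pace and stop on an object; the grip force is fixed at half the most. Time passes only in rows, so rows that do not move let the fingers close. It gives the time, the measured TCP pose, the force, the opening and the grip force at its end, in the units of the state.
- ctrl.get_state(): the state, without advancing time (a new reading comes with each control period).
- ctrl.capture(name): name is "scene" or "top" or "wrist"; returns a dict with "pixels" (384x512x3 uint8, red, green, blue), "range_z" (384x512 float32, mm along the optical axis (not along the pixel's ray), 0 where there is no reading), "fx", "fy", "cx", "cy" (pixels), "dist" ([k1, k2, p1, p2, k3] as OpenCV has them; the pictures are not rectified), "position" and "attitude" of the camera in the world. Camera axes: x right, y down, z forward; pixel columns grow to the right and rows downward; lengths in mm; the calibration is good to about 2 mm. A picture is of the moment at which its call begins.
- ctrl.sign_off(): hands the job in; it is judged then, once.
The state is a dict: "clock": time; "joint_pos": joint angles; "dq": joint speeds; "tau": joint torques, N m; "tool_pos": TCP position; "tool_rot": TCP orientation; "ft_force": force on the tool from outside, world axes, zero at the start; "moment": the same for the moment, N m; "finger_gap": opening from 0.0 (shut) to 1.0 (fully open); "finger_force": force on a finger pad.
Only numpy, scipy, OpenCV 4.12 (cv2) and the standard library are available. Lean on these libraries where they do the work, as an engineer would, in place of code of your own. Each camera call takes 0.05 s, during which the arm holds its last target. There are 200 camera calls.

## Task

First take the setting block off the lever fixture and put it back, standing upright and right down, in its own nest on the rack (the one that fits it, with the same number of dots), and let go of it. Then pick the offset lever up from the table by its balance point on the arm and finish still holding it there, still and level, with its big bore straight above the fixture's thick post and its small eye straight above the thin pin, about 5 cm clear of their tips. Do not set the lever down: the program ends while holding it. Leave the small block, tin, marker and magnet where they are.

Things in the scene. Friction and masses are not known exactly. Their poses are not given: they have to be found in the camera images.
- block_medium: the setting block to put away: plain steel, 34 x 34 mm and 60 mm tall, about 0.55 kg, two dots on its top. It starts standing upright near the middle of the fixture's base plate, between post and pin. Origin: centre of its underside, z up; x and y square to its side faces.
- nest_medium: the medium block's own nest: fixed square open pocket on the rack, inside 40 x 40 mm, walls 5 mm, 20 mm tall, floor 5 mm thick, two dots on its front tab. Origin: centre of its underside, 8 mm above the table; axes along its sides, x away from the robot. Three nests, 72 mm apart, in any order: small (inside 30 mm, one dot, holds the small block), medium, large (inside 50 mm, three dots, empty).
- block_small: the small setting block, 24 x 24 x 60 mm tall, standing in the small nest; stays there. Origin: centre of its underside.
- fixture: the fixture, fixed on the table: dark steel base plate 225 x 64 x 12 mm. Origin: centre of its underside; x runs along its length from the thick post (at x = -87.5 mm) to the thin pin (at x = +87.5 mm). Both stand up to 57 mm above the table.
- post_tip (a point): top of the fixture's thick post (14 mm tip on a 34 mm shoulder), 57 mm above the table
- pin_tip (a point): top of the fixture's thin pin (8 mm tip on a 24 mm shoulder), 57 mm above the table, 175 mm from the post
- lever: offset lever, alloy casting, 0.45 to 0.8 kg, 210 mm long, lying flat: big boss (48 mm across, 40 mm tall, 16 mm bore), straight arm 18 mm wide, 22 mm tall (9 to 31 mm above the underside), small eye (22 mm across, 40 mm tall, 10 mm bore) at the far end. Origin: at the underside, below the centre of mass, on the arm's centre line 53.8 mm from the boss's axis; x from boss to eye, z up.
- balance (a point): the lever's balance point (centre of mass): in the middle of the arm, 53.8 mm from the axis of the boss towards the eye, 20 mm above the lever's underside. Grip across the arm here.
- bore (a point): centre of the big bore at the lever's underside
- eye (a point): axis of the lever's small eye at the level of the lever's underside, 175 mm from the big bore
- positioner: the welding turntable at the far right, heavy and standing still; keep arm and gripper clear of it: 400 mm disc with a pipe housing and a toggle clamp on it, 255 mm tall in all. Origin: centre of its underside.
- bolt_tin: bystander: small round tin of bolts, 68 x 80 x 51 mm, behind the rack; origin: centre of its underside
- marker: bystander: paint marker, 18 x 136 x 18 mm, lying at the left; origin: centre of its underside
- magnet: bystander: arrow-shaped welding magnet, 65 x 90 x 16 mm, lying at the right; origin: centre of its underside

How it is judged (in metres and radians):
On the way, in this order (a step that is already met when the one before it is completed fails the run):
1. the medium setting block stands fully down in its own nest, let go (horizontal distance between block_medium and nest_medium below 0.006 m and z of block_medium in the frame of nest_medium below 0.008 m and angle between block_medium's own z axis and vertical below 0.06 rad and contact force between the fingers and block_medium below 0.1 N), for 0.2 s.
2. the lever is lifted clear of the table, level, gripped at its balance point (horizontal distance between the grasp point and balance below 0.02 m and contact force between the fingers and lever above 2 N and angle between lever's own z axis and vertical below 0.1 rad and height (world z) of lever above 0.04 m), for 0.2 s.
At the end, for the whole second after the job is handed in: Medium block down in its nest (6 mm, underside within 3 mm of the floor), upright, let go. Lever held within 20 mm of its balance point, level within 0.1 rad, still, bore within 15 mm of the post axis, eye within 20 mm of the pin axis, underside 20 to 90 mm above the post tip, fixture untouched (all of step 1 and horizontal distance between the grasp point and balance below 0.02 m and contact force between the fingers and lever above 2 N and angle between lever's own z axis and vertical below 0.1 rad and horizontal distance between bore and post_tip below 0.015 m and horizontal distance between eye and pin_tip below 0.02 m and z of bore in the frame of post_tip between 0.02 and 0.09 m and contact force between lever and fixture below 0.05 N and linear speed of lever below 0.02 m/s and angular speed of lever below 0.1 rad/s); the arm keeps its last pose, push and grip.
It fails at once if the small block is moved more than 20 mm (distance of block_small from where it was at the start of the episode above 0.02 m).
It fails at once if the tin is moved more than 20 mm (distance of bolt_tin from where it was at the start of the episode above 0.02 m).
It fails at once if the marker is moved more than 20 mm (distance of marker from where it was at the start of the episode above 0.02 m).
It fails at once if the magnet is moved more than 20 mm (distance of magnet from where it was at the start of the episode above 0.02 m).
It also fails if it takes over 54 s, if anything falls off the work surface, if the arm or the gripper's body presses on something with over 40 N, if the wrist force passes 120 N, or if a joint passes its speed limit or range.

## Working session

There is one attempt and no reset: what is moved stays moved. The work goes in short steps, Python scripts to look and compute and a tool call to move; the robot and the scene stay as the last step left them, time stands still between calls to the robot, and variables do not carry over. Pictures are saved under pics/ and viewed, at most 10 in all, crops included, and the job is handed in when it is done.

Besides the shell and the picture viewer there is one more tool, called after ">>>" as name([rows], argument=value, ...), one row to a line, values as JSON. servo_tool: Moves the arm, as the interface text tells. Its arguments: {"type":"object","properties":{"xyz":{"type":"array","items":{"type":"array","items":{"type":"number"}}},"roll":{"type":"array","items":{"type":"number"}},"fingers":{"type":"number"}},"required":["xyz","roll"]}

```bash
ls; mkdir -p pics; cat > h.py <<'E'
import numpy as np, cv2
from scipy.spatial.transform import Rotation as R
from station import ctrl
def cap(n):
    c=ctrl.capture(n); c['K']=np.array([[c['fx'],0,c['cx']],[0,c['fy'],c['cy']],[0,0,1]]); 
    a=np.array(c['attitude']); c['R']=a if a.shape==(3,3) else R.from_euler('xyz',a).as_matrix(); c['p']=np.array(c['position']); return c
def cloud(c):
    h,w=c['range_z'].shape; u,v=np.meshgrid(np.arange(w),np.arange(h))
    q=cv2.undistortPoints(np.stack([u,v],-1).reshape(-1,1,2).astype(float),c['K'],np.array(c['dist'])).reshape(h,w,2)
    z=c['range_z'].astype(float); P=np.dstack([q*z[...,None],z])@c['R'].T+c['p']; P[z==0]=np.nan; return P
def ray(c,u,v,z):
    q=cv2.undistortPoints(np.array([[[u,v]]],float),c['K'],np.array(c['dist'])).reshape(2)
    d=c['R']@np.array([*q,1]); return c['p']+d*(z-c['p'][2])/d[2]
def save(c,n,s=1.5,crop=None):
    im=c['pixels'][...,::-1]
    if crop: im=im[crop[1]:crop[3],crop[0]:crop[2]]
    cv2.imwrite('pics/'+n,cv2.resize(im,None,fx=s,fy=s,interpolation=cv2.INTER_CUBIC))
E
python3 - <<'E'
from h import *
import pickle
for n in('top','scene'):
    c=cap(n); save(c,n+'0.png'); pickle.dump(c,open(n+'0.pkl','wb')); print(n,c['position'],c['attitude'],c['fx'])
print(ctrl.get_state())
E
```

```text
pics
top [ 347.1703705   -43.71340436 1366.28294716] [-2.96449742 -0.01446707 -1.55503359] 425.8438226461259
scene [-384.29582855 -616.26435748  720.17691998] [-2.07817627 -0.01702895 -1.01577449] 397.76704410026787
{'clock': 0.1, 'joint_pos': array([-1.27120883,  0.41181213, -0.0126945 ,  1.59691371,  0.00558511,
        1.13432914, -0.08222044]), 'dq': array([-0.00042215, -0.00216237, -0.00122827, -0.00217159,  0.00058871,
       -0.00081256,  0.00044012]), 'tau': array([ 2.36651380e-03, -6.01826549e+01,  6.83780685e-01, -3.00090444e+01,
        1.39724536e-02,  6.38500685e-03,  2.06350018e-05]), 'tool_pos': array([224.60460314, 582.78580433, 230.56120493]), 'tool_rot': array([-3.14016885e+00,  9.42667604e-05,  2.77378639e+00]), 'ft_force': array([ 0.99581997,  0.70965319, -0.40641614]), 'moment': array([ 0.04347937, -0.03036556,  0.06207633]), 'finger_force': 0.0, 'finger_gap': 1.001190000086383}
```

View pics/top0.png

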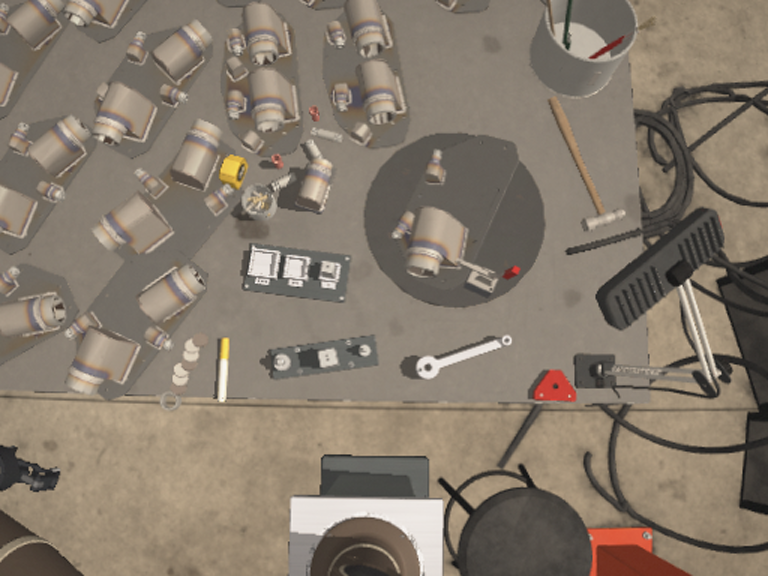

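View pics/scene0.png

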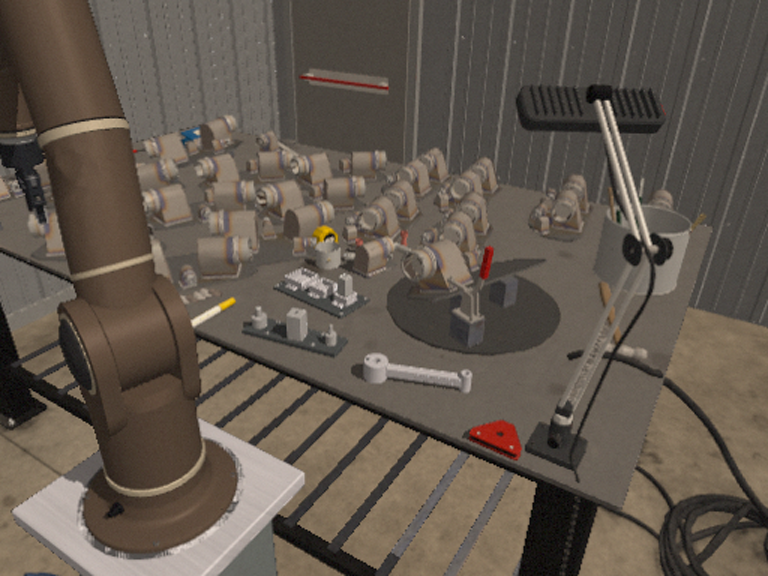

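Top view (768x576 scale): fixture at about (323,357), with the post left (283,361), pin right (366,350) and medium block between them (327,357). The rack runs large (263,264), medium/two dots (296,267), small with its block (329,270). The lever's boss is at (428,367) and its eye at (507,341). Next I'll measure these from depth.

```bash
python3 - <<'E'
from h import *
import pickle
c=pickle.load(open('top0.pkl','rb')); P=cloud(c)
def reg(u0,v0,u1,v1,z0,z1):
    s=P[int(v0/1.5):int(v1/1.5),int(u0/1.5):int(u1/1.5)].reshape(-1,3); s=s[np.isfinite(s).all(1)]; return s[(s[:,2]>z0)&(s[:,2]<z1)]
def rep(n,s):
    r=cv2.minAreaRect(s[:,:2].astype(np.float32)); print(n,len(s),'mean',s.mean(0).round(1),'rect',np.round(r[0],1),np.round(r[1],1),round(r[2],1))
rep('table',reg(430,310,560,330,-50,50))
rep('block',reg(305,335,350,380,62,95))
rep('post',reg(265,340,302,380,48,75))
rep('pin',reg(352,335,385,370,48,75))
rep('plate',reg(255,325,395,390,6,20))
rep('smallblk',reg(305,250,355,300,55,95))
rep('nestL',reg(235,240,281,288,19,40))
rep('nestM',reg(281,240,313,288,19,40))
rep('nestS',reg(312,240,355,290,19,40))
rep('rack',reg(235,235,360,310,4,14))
rep('lever',reg(410,325,520,385,15,50))
rep('boss',reg(410,350,445,385,34,50))
rep('eye',reg(498,330,520,350,34,50))
for n,u,v,z in[('post',283,361,57),('pin',366,350,57),('blk',327,356,72),('nestM',296,267,28),('boss',428,367,40),('eye',507,341,40)]: print(n,ray(c,u/1.5,v/1.5,z).round(1))
E
```

```text
table 1211 mean [ 5.294e+02 -2.692e+02 -1.000e-01] rect [ 529.8 -270.4] [ 44.6 283.6] 1.0
block 128 mean [435.1  80.5  71.7] rect [435.1  80.8] [33.7 34.2] 13.2
post 16 mean [425.9 179.6  55.9] rect [425.9 179.4] [10.8 10.7] 44.1
pin 7 mean [454.7   9.6  55.9] rect [453.9   9.6] [6.3 6.3] 1.5
plate 1124 mean [440.4  92.   11.8] rect [442.4  92.4] [137.1 283.6] 1.2
smallblk 62 mean [622.2  87.1  71. ] rect [622.5  87. ] [21.1 24.3] 88.2
nestL 151 mean [638.4 230.3  26.7] rect [638.8 230.6] [62.  61.1] 84.1
nestM 112 mean [630.5 158.1  26.6] rect [631.1 157.8] [50.7 50.6] 84.1
nestS 72 mean [616.7  85.2  27.6] rect [622.7  87.9] [37.4 40.5] 84.1
rack 1595 mean [620.1 157.9   8.7] rect [627.4 165. ] [164.2 273.5] 1.1
lever 471 mean [ 443.4 -185.6   34.4] rect [ 442.2 -201. ] [ 46.8 209.9] 15.1
boss 164 mean [ 421.2 -122.6   39.9] rect [ 423.  -123.4] [46.1 51.7] 64.2
eye 35 mean [ 478.4 -285.5   39.3] rect [ 478.7 -284.5] [19.1 25.3] 0.3
post [427.  172.8  57. ]
pin [452.8   3.3  57. ]
blk [438.   81.4  72. ]
nestM [630.  158.7  28. ]
boss [ 421.1 -125.1   40. ]
eye [ 477.6 -290.3   40. ]
```

>>> servo_tool([
  [0,0,0],
  [0,0,0],
  [0,0,0],
  [0,0,0],
  [0,0,0],
  [0,0,0],
  [0,0,0],
  [0,0,0],
  [-2,0.3,-0.5],
  [-3.5,0.6,-0.5],
  [-3.5,0.6,-0.5],
  [-3.5,0.6,-0.5],
], roll=[7,7,7,7,7,7,7,7,0,0,0,0], fingers=1)

```text
clock: 1.1
tool_pos: [273.2, 464.5, 250.8]
tool_rot: [-3.141, 0.001, 1.797]
ft_force: [1.3, 0.8, 0.7]
finger_gap: 1.0
finger_force: 0.0
```

>>> servo_tool([
  [-3.5,0.6,0],
  [-3.5,0.6,0],
  [-3.5,0.6,0],
  [-3.5,0.6,0],
  [-3.5,0.6,0],
  [-3.5,0.6,0],
  [-3.5,0.6,0],
  [-3.5,0.6,0],
  [-3.5,0.6,0],
  [-3.5,0.6,0],
  [-3.5,0.6,0],
  [-2,0,0],
], roll=[0,0,0,0,0,0,0,0,0,0,0,0])

```text
clock: 2.1
tool_pos: [429.2, 82.4, 251.4]
tool_rot: [3.141, 0.001, 1.793]
ft_force: [-0.0, -1.2, 0.7]
finger_gap: 0.999
finger_force: 0.0
```

>>> servo_tool([
  [0,0,0],
  [0,0,0],
  [0,0,0],
  [0,0,0],
], roll=[0,0,0,0])

```text
clock: 2.43
tool_pos: [427.7, 87.2, 251.1]
tool_rot: [-3.141, -0.0, 1.798]
ft_force: [-0.3, -0.6, -0.9]
finger_gap: 1.003
finger_force: 0.0
```

```bash
python3 - <<'E'
from h import *
import pickle
s=ctrl.get_state(); print(s['tool_pos'],np.degrees(s['tool_rot']),s['joint_pos'],s['ft_force'])
c=cap('wrist'); save(c,'w1.png'); pickle.dump(c,open('w1.pkl','wb')); print(c['position'],c['attitude'],c['fx'])
E
```

```text
[427.71069753  87.21948929 251.12895586] [-1.79978993e+02 -1.06605843e-02  1.03033435e+02] [-0.83337425  0.04887468  0.55050409  2.0265896  -0.02931203  1.07387586
 -0.04194044] [-0.27636063 -0.60511988 -0.85754565]
[409.98339779 165.31058357 392.96125282] [2.82779698e+00 2.11470778e-04 2.28605264e-01] 306.50054234764957
```

View pics/w1.png

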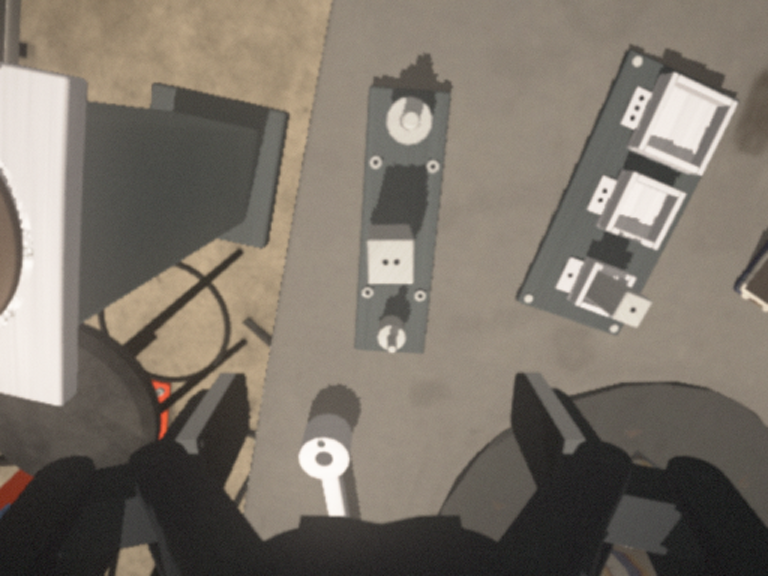

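The wrist view (768x576 scale) shows the post (410,121), medium block with two dots (390,262), pin (391,341), the two-dot nest (644,208), the small block in its one-dot nest (605,290), and the lever boss (324,459). I'll measure from this closer view.

```bash
cat >> h.py <<'E'
def rep(P,n,b,z0,z1,sc=1.5):
    u0,v0,u1,v1=[int(x/sc) for x in b]; s=P[v0:v1,u0:u1].reshape(-1,3); s=s[np.isfinite(s).all(1)]; s=s[(s[:,2]>z0)&(s[:,2]<z1)]
    r=cv2.minAreaRect(s[:,:2].astype(np.float32)); print(n,len(s),'mean',s.mean(0).round(1),'rect',np.round(r[0],1),np.round(r[1],1),round(r[2],1)); return s
E
python3 - <<'E'
from h import *
import pickle
c=pickle.load(open('w1.pkl','rb')); P=cloud(c)
rep(P,'table',(450,200,520,300),-50,50)
rep(P,'block',(355,230,425,295),66,80)
rep(P,'post',(380,90,440,150),50,70)
rep(P,'postsh',(375,85,445,160),30,70)
rep(P,'pin',(370,315,415,358),50,70)
rep(P,'pinsh',(370,315,415,358),30,70)
rep(P,'plate',(345,80,455,358),6,20)
rep(P,'nestL',(640,60,740,180),22,35)
rep(P,'nestM',(608,165,690,252),22,35)
rep(P,'smallblk',(600,285,660,335),60,85)
E
```

```text
table 3070 mean [520.1  95.6  -0.8] rect [521.1  94.9] [61.6 92.2] 15.7
block 962 mean [436.5  85.9  71. ] rect [436.7  85.2] [33.9 33.8] 13.1
post 137 mean [427.6 183.   55.7] rect [427.6 183.1] [11.7 13.1] 14.3
postsh 744 mean [427.2 183.1  38.3] rect [427.6 183.3] [33.3 32.4] 85.6
pin 40 mean [455.7  11.9  55. ] rect [455.6  11.2] [7.3 6.6] 10.4
pinsh 270 mean [455.2  13.   38.3] rect [456.   11.4] [23.1 22.3] 13.3
plate 6594 mean [440.8 107.3  11.3] rect [442.1  96.9] [ 64.2 224.4] 9.3
nestL 1093 mean [638.4 233.6  26.4] rect [638.3 223.2] [81.2 61.6] 83.4
nestM 767 mean [631.9 164.3  26.5] rect [632.8 171.5] [70.1 51.7] 83.5
smallblk 539 mean [620.9  91.4  70.5] rect [623.5  90.4] [24.7 25.3] 80.5
```

>>> servo_tool([
  [-0.37,0.84,0],
  [0,0,2],
  [0,0,3],
  [0,0,3],
  [0,0,3],
  [0,0,3],
  [0,0,2.5],
  [0,0,2],
  [0,0,1.5],
  [0,0,1],
  [0,0,0.5],
  [0,0,0],
], roll=[0,0,0,0,0,0,0,0,0,0,0,0])

```text
clock: 3.48
tool_pos: [437.0, 84.4, 35.5]
tool_rot: [-3.14, 0.0, 1.797]
ft_force: [-0.2, -0.4, 0.6]
finger_gap: 1.001
finger_force: 0.0
```

>>> servo_tool([
  [0,0,0],
  [0,0,0],
  [0,0,0],
], roll=[0,0,0])

```text
clock: 3.73
tool_pos: [437.8, 84.7, 37.1]
tool_rot: [3.14, -0.0, 1.797]
ft_force: [-0.6, -0.9, 0.8]
finger_gap: 0.993
finger_force: 0.0
```

```bash
python3 - <<'E'
from h import *
c=cap('wrist'); save(c,'w2.png')
P=cloud(c); rep(P,'post',(0,0,768,300),50,64); rep(P,'blk',(250,250,520,576),66,78)
E
```

```text
post 1184 mean [427.4 182.9  55.6] rect [427.5 183.2] [13.7 13.8] 27.6
blk 5746 mean [435.8  87.3  70.9] rect [436.2  85. ] [34.1 34.8] 13.3
```

View pics/w2.png

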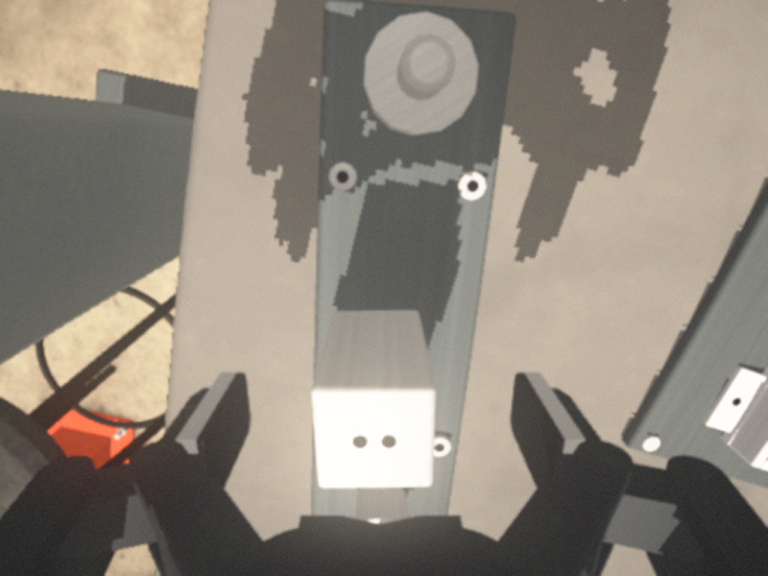

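The block (375,440) is centred and square between the open fingers, so I'll grip and lift.

>>> servo_tool([
  [0,0,0],
  [0,0,0],
  [0,0,0],
  [0,0,0],
  [0,0,0],
  [0,0,0],
  [0,0,0],
  [0,0,0],
], roll=[0,0,0,0,0,0,0,0], fingers=0)

```text
clock: 4.45
tool_pos: [437.0, 84.4, 36.5]
tool_rot: [-3.141, -0.0, 1.796]
ft_force: [-1.6, -0.4, 5.8]
finger_gap: 0.393
finger_force: 59.6
```

>>> servo_tool([
  [0,0,0],
  [0,0,0],
  [0,0,-0.5],
  [0,0,-1],
  [0,0,-2],
  [0,0,-2],
  [0,0,-2],
  [0,0,-1],
  [0,0,-0.5],
  [0,0,0],
], roll=[0,0,0,0,0,0,0,0,0,0])

```text
clock: 5.28
tool_pos: [437.4, 84.7, 127.1]
tool_rot: [3.14, -0.001, 1.797]
ft_force: [-0.3, -0.1, -5.5]
finger_gap: 0.394
finger_force: 60.9
```

>>> servo_tool([
  [0,0,0],
  [0,0,0],
  [0,0,0],
  [1,1.6,0],
  [1.7,2.7,0],
  [1.9,3,0],
  [1.9,3,0],
  [1,1.6,0],
  [0.4,0.6,0],
  [0,0,0],
  [0,0,0],
  [0,0,0],
], roll=[6.3,6.3,6.3,0,0,0,0,0,0,0,0,0])

```text
clock: 6.28
tool_pos: [568.0, 148.8, 125.4]
tool_rot: [-3.139, 0.001, 1.466]
ft_force: [-1.1, 0.4, -5.4]
finger_gap: 0.388
finger_force: 61.5
```

```bash
python3 - <<'E'
from h import *
import pickle
s=ctrl.get_state(); print(s['tool_pos'],np.degrees(s['tool_rot']))
c=cap('wrist'); save(c,'w3.png'); pickle.dump(c,open('w3.pkl','wb'))
E
```

```text
[567.97873795 148.8001468  125.39987665] [-1.79862963e+02  6.68745394e-02  8.39731583e+01]
```

View pics/w3.png

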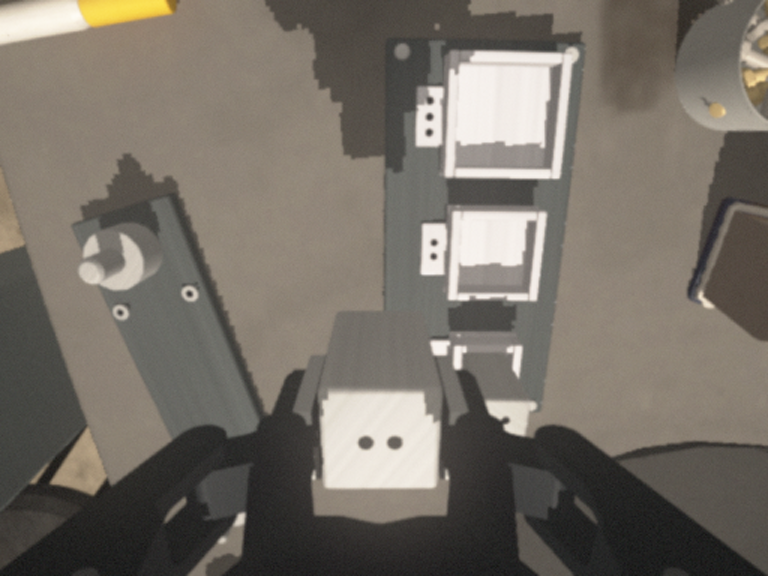

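The block (380,438) is held square, and the two-dot nest is clear of it at (497,253). Both are in one view, so I'll measure them relative to each other.

```bash
python3 - <<'E'
from h import *
import pickle
c=pickle.load(open('w3.pkl','rb')); P=cloud(c)
s=rep(P,'nestM rim',(446,200,552,304),23,33)
rep(P,'blk top',(318,385,442,492),150,170)
rep(P,'nestL rim',(440,45,580,184),23,33)
b=rep(P,'small',(495,400,530,435),60,85)
# rim corners by pixel at z=28 outer
for u,v in[(449,207),(546,208),(539,300),(449,299)]: print(ray(c,u/1.5,v/1.5,28).round(1))
for u,v in[(322,391),(440,391),(440,487),(322,487)]: print('b',ray(c,u/1.5,v/1.5,162).round(1))
E
```

```text
nestM rim 1498 mean [632.4 163.2  26.8] rect [632.5 162.3] [50.  50.5] 83.5
blk top 5582 mean [568.1 151.2 160. ] rect [568.  149.7] [34.4 33.9] 83.8
nestL rim 2252 mean [640.  235.1  26.9] rect [640.  233.5] [60.7 60.8] 83.6
small 455 mean [628.3  93.1  72.2] rect [627.2  91.8] [20.1 18.4] 80.8
[608.4 191.1  28. ]
[659.  185.5  28. ]
[655.3 134.6  28. ]
[605.4 140.5  28. ]
b [555.  167.8 162. ]
b [585.6 164.7 162. ]
b [583.7 133.4 162. ]
b [550.3 136.9 162. ]
```

>>> servo_tool([
  [0.3,1,0],
  [0.5,1.8,0],
  [0.6,2,0],
  [0.4,1.2,0],
  [0.13,0.28,0],
  [0,0,0],
  [0,0,1],
  [0,0,2],
  [0,0,1.8],
  [0,0,0.8],
  [0,0,0.2],
  [0,0,0],
], roll=[0,0,0,0,0,0,0,0,0,0,0,0])

```text
clock: 7.33
tool_pos: [633.2, 162.3, 67.7]
tool_rot: [-3.14, 0.001, 1.466]
ft_force: [0.3, 0.5, -5.7]
finger_gap: 0.39
finger_force: 61.4
```

>>> servo_tool([
  [0,0,0],
  [0,0,0],
  [0,0,0],
  [0,0,0],
], roll=[0,0,0,0])

```text
clock: 7.67
tool_pos: [634.5, 162.7, 69.1]
tool_rot: [3.141, -0.001, 1.467]
ft_force: [-0.3, 0.0, -5.0]
finger_gap: 0.388
finger_force: 61.4
```

```bash
python3 - <<'E'
from h import *
import pickle
s=ctrl.get_state(); print(s['tool_pos'],np.degrees(s['tool_rot']),s['ft_force'])
c=cap('wrist'); save(c,'w4.png'); pickle.dump(c,open('w4.pkl','wb'))
P=cloud(c)
rep(P,'blk top',(315,380,446,495),90,115)
p=P.reshape(-1,3); m=np.isfinite(p).all(1)&(p[:,2]>22)&(p[:,2]<33)&(abs(p[:,0]-640)<40)&(p[:,1]>196)
r=cv2.minAreaRect(p[m][:,:2].astype(np.float32)); print('nestL',r)
E
```

```text
[634.50997849 162.72353633  69.06849705] [ 1.79939993e+02 -3.52368528e-02  8.40314614e+01] [-0.27804664  0.03613827 -5.03741617]
blk top 6169 mean [634.8 165.7 103.5] rect [634.6 163.5] [34.4 38.1] 84.5
nestL ((640.0516967773438, 233.39425659179688), (59.7314567565918, 60.495750427246094), 83.90591430664062)
```

View pics/w4.png

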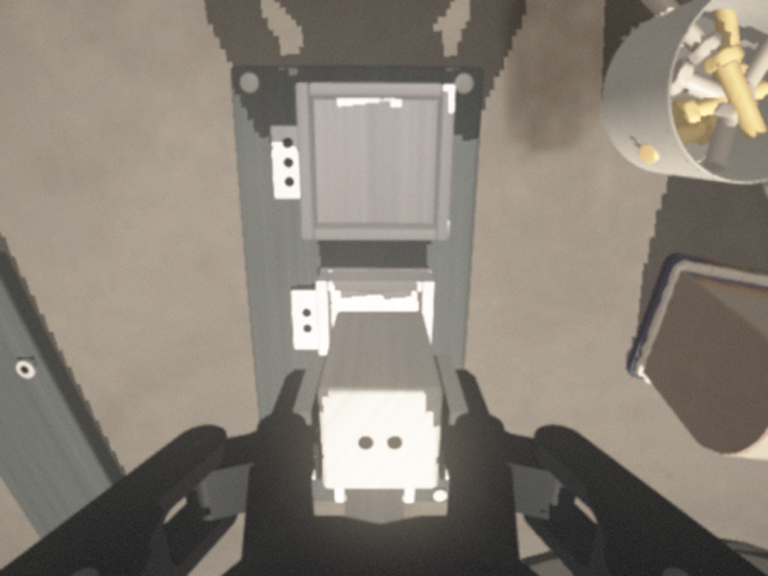

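The nest (376 at its centre column) sits slightly left of the block's lower edge (381). Depth agrees that the block is about 2 mm too far in x and 1 mm in y. I'll correct, lower and re-measure.

>>> servo_tool([
  [-0.12,-0.2,0],
  [0,0,0],
  [0,0,0.4],
  [0,0,0.4],
  [0,0,0.2],
  [0,0,0],
  [0,0,0],
], roll=[0,0,0,0,0,0,0])

```text
clock: 8.3
tool_pos: [631.8, 161.5, 57.9]
tool_rot: [-3.141, 0.0, 1.467]
ft_force: [0.1, -0.8, -6.4]
finger_gap: 0.388
finger_force: 61.4
```

```bash
python3 - <<'E'
from h import *
import pickle
s=ctrl.get_state(); print(s['tool_pos'],np.degrees(s['tool_rot']),s['ft_force'])
c=cap('wrist'); pickle.dump(c,open('w5.pkl','wb'))
P=cloud(c); t=s['tool_pos'][2]
rep(P,'blk top',(318,385,442,492),t+28,t+45)
for b in [(318,385,442,492)]:
  for u,v in[(322,391),(440,391),(440,487),(322,487)]: print(ray(c,u/1.5,v/1.5,t+36).round(1))
p=P.reshape(-1,3); m=np.isfinite(p).all(1)&(p[:,2]>22)&(p[:,2]<33)&(abs(p[:,0]-640)<40)&(p[:,1]>194)
r=cv2.minAreaRect(p[m][:,:2].astype(np.float32)); print('nestL',r)
m=np.isfinite(p).all(1)&(p[:,2]>22)&(p[:,2]<33)&(abs(p[:,0]-634)<45)&(p[:,1]<194)&(p[:,1]>165)
q=p[m]; print('nestM',len(q),q.min(0),q.max(0))
save(c,'w5.png',4,(190,150,310,290))
E
```

```text
[631.82349364 161.54426365  57.87704787] [-1.79967995e+02  2.03366850e-02  8.40292669e+01] [ 0.09432984 -0.8287612  -6.37533317]
blk top 5593 mean [631.9 163.9  92.4] rect [631.7 162.5] [34.5 34.1] 83.8
[618.6 180.2  93.9]
[649.4 177.   93.9]
[647.6 145.6  93.9]
[614.  149.   93.9]
nestL ((639.9391479492188, 233.3687744140625), (60.19280242919922, 60.38224411010742), 84.03299713134766)
nestM 1294 [608.12772138 165.03106426  22.00008671] [659.79055427 189.4248925   28.88432175]
```

View pics/w5.png

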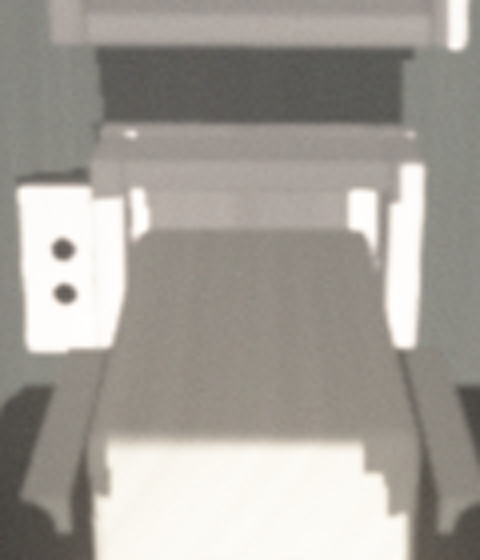

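The block's lower edge (145–365 in the crop) is centred between the nest walls (130–378), so I'll go down slowly.

>>> servo_tool([
  [0,0.04,0.3],
  [0,0,0.3],
  [0,0,0.3],
  [0,0,0.3],
  [0,0,0.2],
  [0,0,0],
  [0,0,0],
], roll=[0,0,0,0,0,0,0])

```text
clock: 8.93
tool_pos: [632.3, 161.5, 44.1]
tool_rot: [-3.141, 0.0, 1.467]
ft_force: [1.5, -0.1, -4.7]
finger_gap: 0.392
finger_force: 61.4
```

>>> servo_tool([
  [0,0,0.2],
  [0,0,0.2],
  [0,0,0.1],
  [0,0,0],
  [0,0,0],
  [0,0,0],
], roll=[0,0,0,0,0,0])

```text
clock: 9.43
tool_pos: [632.5, 161.6, 39.4]
tool_rot: [3.141, -0.0, 1.467]
ft_force: [0.4, -0.9, -5.0]
finger_gap: 0.39
finger_force: 61.4
```

>>> servo_tool([
  [0,0,0.1],
  [0,0,0.1],
  [0,0,0],
  [0,0,0],
], roll=[0,0,0,0])

```text
clock: 9.77
tool_pos: [632.6, 161.6, 37.6]
tool_rot: [3.141, -0.0, 1.467]
ft_force: [-0.8, -0.1, -1.4]
finger_gap: 0.39
finger_force: 61.8
```

>>> servo_tool([
  [0,0,0.05],
  [0,0,0],
], roll=[0,0])

```text
clock: 9.93
tool_pos: [632.6, 161.7, 37.6]
tool_rot: [3.141, -0.001, 1.467]
ft_force: [-3.7, -1.1, 4.9]
finger_gap: 0.389
finger_force: 62.7
```

>>> servo_tool([
  [0,0,0],
  [0,0,0],
  [0,0,0],
  [0,0,0],
  [0,0,0],
  [0,0,0],
  [0,0,-0.5],
  [0,0,-1],
  [0,0,-2],
  [0,0,-2.5],
  [0,0,-3],
  [0,0,-3],
], roll=[0,0,0,0,0,0,0,0,0,0,0,0], fingers=0.85)

```text
clock: 10.93
tool_pos: [632.2, 161.3, 158.7]
tool_rot: [-3.142, 0.0, 1.466]
ft_force: [0.4, -0.3, 1.1]
finger_gap: 0.852
finger_force: 0.0
```

>>> servo_tool([
  [0,0,-2],
  [0,0,-1],
  [0,0,0],
  [0,0,0],
  [0,0,0],
], roll=[0,0,0,0,0])

```text
clock: 11.35
tool_pos: [631.5, 161.6, 185.3]
tool_rot: [-3.14, 0.001, 1.467]
ft_force: [-0.2, -0.6, -0.8]
finger_gap: 0.849
finger_force: 0.0
```

```bash
python3 - <<'E'
from h import *
import pickle
s=ctrl.get_state(); print(s['tool_pos'],np.degrees(s['tool_rot']),s['ft_force'])
c=cap('wrist'); pickle.dump(c,open('w6.pkl','wb')); save(c,'w6.png')
P=cloud(c); p=P.reshape(-1,3)
def box(n,x0,x1,y0,y1,z0,z1):
    m=np.isfinite(p).all(1)&(p[:,0]>x0)&(p[:,0]<x1)&(p[:,1]>y0)&(p[:,1]<y1)&(p[:,2]>z0)&(p[:,2]<z1); q=p[m]; r=cv2.minAreaRect(q[:,:2].astype(np.float32)); print(n,q.mean(0).round(1),r)
box('blk',605,660,135,190,66,80)
box('nestM',605,662,134,192,23,32)
E
```

```text
[631.50391057 161.60096761 185.30607994] [-1.79880885e+02  4.13271604e-02  8.40366348e+01] [-0.21231988 -0.55510801 -0.84358834]
blk [633.  163.3  72.1] ((632.9281616210938, 162.45046997070312), (33.64488983154297, 33.78657913208008), 84.2379379272461)
nestM [632.9 171.1  27. ] ((632.6468505859375, 162.30345153808594), (50.228981018066406, 49.8553466796875), 82.96902465820312)
```

View pics/w6.png

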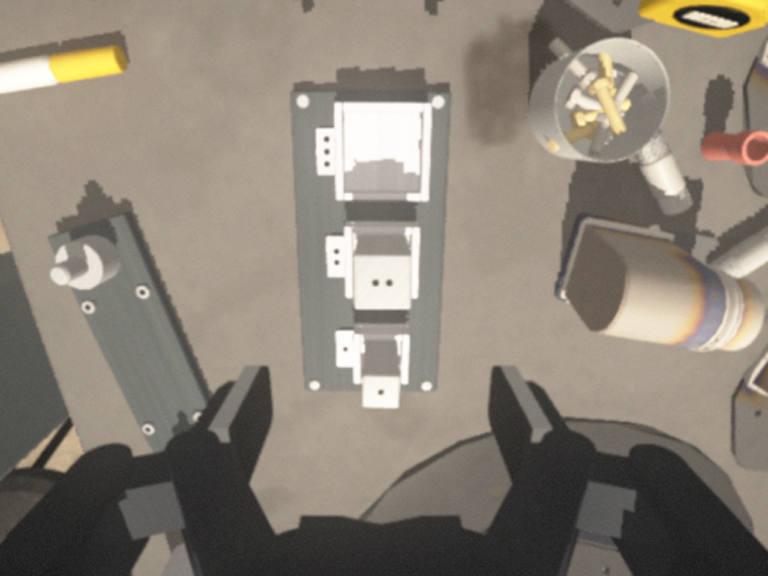

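The medium block (382,275) sits down and centred in its two-dot nest, and the small block (380,390) is undisturbed. Next is the lever: raise and turn, draw back, then move right.

>>> servo_tool([
  [0,0,-1],
  [0,0,-1.5],
  [0,0,-1.5],
  [0,0,-0.5],
  [0,-1.5,0],
  [0,-3,0],
  [0.1,-3.5,0],
  [0.1,-3.5,0],
  [0.1,-3.5,0],
  [0.1,-3,0],
  [-1.5,-2,0],
  [-3,-1,0],
], roll=[-6.3,-6.3,-6.3,-6.3,0,0,0,0,0,0,0,0], fingers=0.85)

```text
clock: 12.4
tool_pos: [443.9, 55.4, 230.4]
tool_rot: [-3.138, -0.002, 1.912]
ft_force: [1.0, -0.7, 0.7]
finger_gap: 0.848
finger_force: 0.0
```

>>> servo_tool([
  [-3,-1,0],
  [-3,-1,0],
  [-3,-1,0],
  [-3,-1,0],
  [-3,-1,0],
  [-3,-1,0],
  [-3,-1,0],
  [-1.5,-0.5,0],
  [-0.5,0,0],
  [0,0,0],
  [0,0,0],
  [0,0,0],
], roll=[0,0,0,0,0,0,0,0,0,0,0,0])

```text
clock: 13.4
tool_pos: [452.5, -186.6, 231.2]
tool_rot: [-3.141, -0.001, 1.908]
ft_force: [-0.5, 0.6, -0.2]
finger_gap: 0.855
finger_force: 0.0
```

```bash
python3 - <<'E'
from h import *
import pickle
s=ctrl.get_state(); print(s['tool_pos'],np.degrees(s['tool_rot']),s['ft_force'],s['joint_pos'])
c=cap('wrist'); pickle.dump(c,open('w7.pkl','wb')); save(c,'w7.png')
P=cloud(c); p=P.reshape(-1,3)
def box(n,x0,x1,y0,y1,z0,z1):
    m=np.isfinite(p).all(1)&(p[:,0]>x0)&(p[:,0]<x1)&(p[:,1]>y0)&(p[:,1]<y1)&(p[:,2]>z0)&(p[:,2]<z1); q=p[m]; r=cv2.minAreaRect(q[:,:2].astype(np.float32)); print(n,len(q),q.mean(0).round(1),np.round(r[0],1),np.round(r[1],1),round(r[2],1),cv2.minEnclosingCircle(q[:,:2].astype(np.float32))); return q
box('boss',385,455,-155,-85,36,45)
box('eye',460,500,-310,-262,36,45)
q=box('arm',425,475,-250,-160,25,34); v=cv2.fitLine(q[:,:2].astype(np.float32),cv2.DIST_HUBER,0,.01,.01).ravel(); print(v,np.degrees(np.arctan2(v[1],v[0])))
E
```

```text
[ 452.53414902 -186.64126565  231.21056012] [-1.79948129e+02 -5.58931770e-02  1.09332349e+02] [-0.5362518   0.6255758  -0.20002125] [-0.34820901  0.20555219  0.75225536  1.95180105 -0.1620178   1.04579212
  0.8127817 ]
boss 1448 [ 422.6 -120.6   39.1] [ 422.8 -121. ] [46.7 46.1] 19.1 ((422.7696228027344, -121.1275405883789), 23.720199584960938)
eye 192 [ 481.3 -284.9   38.8] [ 481.5 -285.1] [20.8 21. ] 61.3 ((481.4591064453125, -285.0572509765625), 10.910778999328613)
arm 1203 [ 451.9 -202.8   30. ] [ 452.1 -204.5] [17.5 98.8] 19.5 ((451.33001708984375, -204.77146911621094), 49.895748138427734)
[ 3.4982476e-01 -9.3681514e-01  4.5189648e+02 -2.0297362e+02] -69.5234
```

View pics/w7.png

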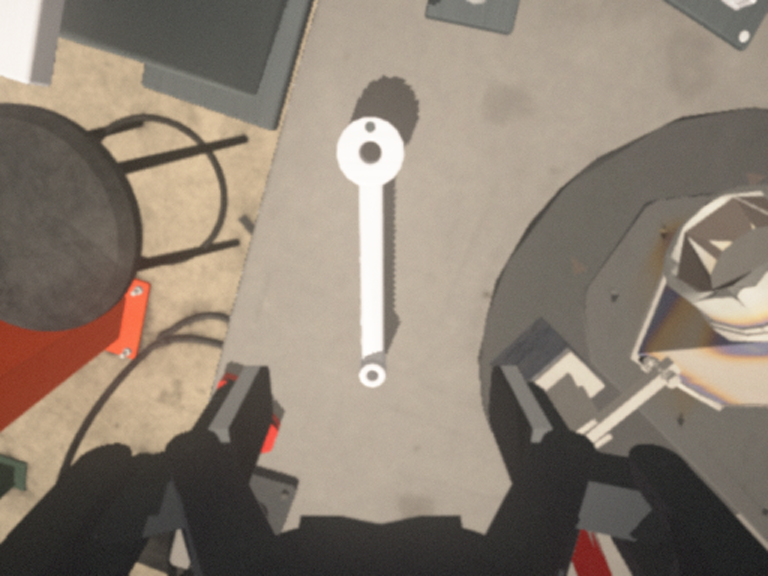

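The lever lies clear: boss (370,152), eye (372,376), with the arm between. The measured boss-to-eye length is 174 mm against 175, and heights are about 39 mm against 40. I'll check the clearance to the positioner before going down.

```bash
python3 - <<'E'
from h import *
import pickle
for f in('w7','top0','scene0'):
    p=cloud(pickle.load(open(f+'.pkl','rb'))).reshape(-1,3); p=p[np.isfinite(p).all(1)]
    d=np.hypot(p[:,0]-441,p[:,1]+172)
    for z0,z1 in((8,40),(40,110),(110,240)):
        m=(p[:,2]>z0)&(p[:,2]<z1)&(d<160)&(p[:,0]>500-(0.0)); q=p[m]
        print(f,z0,len(q), q[q[:,0].argmin()].round(0) if len(q) else '', round(d[m].min()) if len(q) else '')
E
```

```text
w7 8 4245 [ 550. -180.   21.] 109
w7 40 1686 [ 573. -243.   41.] 136
w7 110 1466 [ 570. -158.  112.] 130
top0 8 527 [ 525. -186.    8.] 86
top0 40 177 [ 571. -247.   57.] 137
top0 110 131 [ 571. -157.  115.] 131
scene0 8 455 [ 547. -178.   26.] 106
scene0 40 267 [ 569. -248.   43.] 140
scene0 110 88 [ 571. -150.  113.] 131
```

>>> servo_tool([
  [0.9,-0.3,0],
  [0.9,-0.3,0],
  [0,0,2],
  [0,0,3],
  [0,0,3],
  [0,0,3],
  [0,0,3],
  [0,0,2],
  [0,0,1],
  [0,0,0],
  [0,0,0],
  [0,0,0],
], roll=[-0.4,0,0,0,0,0,0,0,0,0,0,0], fingers=0.55)

```text
clock: 14.45
tool_pos: [441.8, -173.2, 63.1]
tool_rot: [3.14, 0.001, 1.914]
ft_force: [-0.1, 0.4, -0.3]
finger_gap: 0.552
finger_force: 0.0
```

```bash
python3 - <<'E'
from h import *
s=ctrl.get_state(); print(s['tool_pos'],np.degrees(s['tool_rot']))
c=cap('wrist'); P=cloud(c); p=P.reshape(-1,3); t=s['tool_pos']
def box(n,x0,x1,y0,y1,z0,z1):
    m=np.isfinite(p).all(1)&(p[:,0]>x0)&(p[:,0]<x1)&(p[:,1]>y0)&(p[:,1]<y1)&(p[:,2]>z0)&(p[:,2]<z1); q=p[m]; r=cv2.minAreaRect(q[:,:2].astype(np.float32)); print(n,len(q),q.mean(0).round(1),np.round(r[0],1),np.round(r[1],1),round(r[2],1)); return q
box('boss',390,455,-153,-90,36,45)
q=box('arm',420,460,-190,-152,26,34); v=cv2.fitLine(q[:,:2].astype(np.float32),cv2.DIST_HUBER,0,.01,.01).ravel(); print(v,np.degrees(np.arctan2(v[1],v[0])))
E
```

```text
[ 441.78396174 -173.15495899   63.05305665] [1.79895176e+02 4.45693562e-02 1.09649187e+02]
boss 5278 [ 422.2 -120.2   39.1] [ 422.5 -121.2] [47.2 46.7] 19.7
arm 1704 [ 440.1 -170.4   30. ] [ 440.2 -171.2] [17.6 46.5] 20.5
[   0.46435088   -0.88565135  440.0133     -170.3697    ] -62.331776
```

>>> servo_tool([
  [0.1,-0.05,1],
  [0,0,1.5],
  [0,0,1.5],
  [0,0,1],
  [0,0,0.5],
  [0,0,0.3],
  [0,0,0],
  [0,0,0],
  [0,0,0],
], roll=[0,0,0,0,0,0,0,0,0])

```text
clock: 15.25
tool_pos: [440.5, -172.6, 4.3]
tool_rot: [3.141, 0.0, 1.913]
ft_force: [0.1, -0.9, 0.7]
finger_gap: 0.547
finger_force: 0.0
```

>>> servo_tool([
  [0,0,0],
  [0,0,0],
  [0,0,0],
  [0,0,0],
  [0,0,0],
  [0,0,0],
  [0,0,0],
  [0,0,0],
  [0,0,0],
], roll=[0,0,0,0,0,0,0,0,0], fingers=0)

```text
clock: 16.0
tool_pos: [440.3, -172.4, 4.3]
tool_rot: [3.141, 0.0, 1.913]
ft_force: [-1.6, 0.0, 6.4]
finger_gap: 0.196
finger_force: 59.0
```

>>> servo_tool([
  [0,0,-0.3],
  [0,0,-0.7],
  [0,0,-1.2],
  [0,0,-1.8],
  [0,0,-2],
  [0,0,-2],
  [0,0,-2],
  [0,0,-1.5],
  [0,0,-1],
  [0,0,-0.5],
  [0,0,0],
  [0,0,0],
], roll=[0,0,0,0,0,0,0,0,0,0,0,0])

```text
clock: 17.0
tool_pos: [439.8, -172.0, 133.4]
tool_rot: [-3.141, -0.001, 1.914]
ft_force: [0.0, -0.3, -4.9]
finger_gap: 0.198
finger_force: 59.1
```

```bash
python3 - <<'E'
from h import *
import pickle
s=ctrl.get_state(); t=s['tool_pos']; print(t,np.degrees(s['tool_rot']),s['ft_force'],s['moment'])
c=cap('wrist'); pickle.dump(c,open('w8.pkl','wb')); P=cloud(c); p=P.reshape(-1,3)
z=t[2]-4.3
m=np.isfinite(p).all(1)&(np.hypot(p[:,0]-422,p[:,1]+121)<32)&(abs(p[:,2]-z-39)<6); q=p[m]
print(len(q),z,q.mean(0),cv2.minAreaRect(q[:,:2].astype(np.float32)))
A=np.c_[q[:,:2]-q[:,:2].mean(0),np.ones(len(q))]; print('plane',np.linalg.lstsq(A,q[:,2],rcond=None)[0])
E
```

```text
[ 439.77140359 -172.0454677   133.38133981] [-1.79980934e+02 -3.00066957e-02  1.09647572e+02] [ 1.47620886e-04 -2.80949131e-01 -4.93541779e+00] [ 0.00790386  0.09572978 -0.01248106]
11724 129.0813398064357 [ 421.44342753 -119.39212188  168.15609922] ((421.9737243652344, -120.74176788330078), (46.93682861328125, 46.68974304199219), 19.341880798339844)
plane [-6.63347315e-04  2.11437235e-03  1.68156099e+02]
```

The lever is held and level, with its underside about 129 mm up. Next I turn 10.35° and carry it 298 mm along tool x and 45 mm along tool y, to over the fixture.

>>> servo_tool([
  [0,0,0],
  [0,0,0],
  [0,0,0],
  [0,0,0],
  [0.8,0.1,0],
  [1.5,0.25,0],
  [2.2,0.35,0],
  [2.5,0.4,0],
  [2.5,0.4,0],
  [2.5,0.4,0],
  [2.5,0.4,0],
  [2.5,0.4,0],
], roll=[2,3.35,3,2,0,0,0,0,0,0,0,0])

```text
clock: 18.05
tool_pos: [438.5, 1.4, 133.2]
tool_rot: [-3.14, -0.0, 1.734]
ft_force: [0.8, -0.4, -6.0]
finger_gap: 0.204
finger_force: 59.0
```

>>> servo_tool([
  [2.5,0.4,0],
  [2.5,0.4,0],
  [2.5,0.4,0],
  [2.2,0.3,0],
  [1.6,0.2,0],
  [1,0.1,0],
  [0.5,0,0],
  [0,0,0],
  [0,0,0],
  [0,0,0],
  [0,0,0],
], roll=[0,0,0,0,0,0,0,0,0,0,0])

```text
clock: 18.97
tool_pos: [436.6, 127.8, 133.8]
tool_rot: [-3.142, 0.0, 1.731]
ft_force: [-0.1, -0.2, -5.2]
finger_gap: 0.199
finger_force: 59.0
```

```bash
cat > m.py <<'E'
from h import *
s=ctrl.get_state(); t=s['tool_pos']; yaw=s['tool_rot'][2]; print(t,np.degrees(s['tool_rot']),s['ft_force'],s['finger_force'])
c=cap('wrist'); P=cloud(c); p=P.reshape(-1,3); p=p[np.isfinite(p).all(1)]
X=np.array([np.cos(yaw),np.sin(yaw)]); e=t[:2]+54*X
q=p[(np.hypot(*(p[:,:2]-e).T)<32)&(abs(p[:,2]-t[2]-35)<7)]
print('boss',len(q),q.mean(0),cv2.minAreaRect(q[:,:2].astype(np.float32)))
A=np.c_[q[:,:2]-q[:,:2].mean(0),np.ones(len(q))]; print('plane',np.linalg.lstsq(A,q[:,2],rcond=None)[0])
c=cap('top'); p=cloud(c).reshape(-1,3); p=p[np.isfinite(p).all(1)]
q=p[(p[:,2]>t[2]+28)&(p[:,2]<t[2]+44)&(abs(p[:,0]-450)<60)]
for n,f in(('boss',t[:2]+54*X),('eye',t[:2]-121*X)):
    k=q[np.hypot(*(q[:,:2]-f).T)<30]; print('top',n,len(k),k.mean(0) if len(k) else '')
save(c,'t9.png',3,(130,150,300,290)); 
E
python3 m.py
```

```text
[436.558958   127.81220956 133.80623062] [-1.79998144e+02  1.02502264e-02  9.91796636e+01] [-0.1334534  -0.15851069 -5.23912306] 58.963521122932434
boss 11742 [427.90329629 182.90325355 168.52417084] ((428.08038330078125, 181.77713012695312), (46.71369171142578, 47.24564743041992), 56.98735046386719)
plane [-1.76723442e-03  1.50834910e-03  1.68524171e+02]
top boss 0 
top eye 51 [453.91734117  12.80052589 166.92294773]
```

View pics/t9.png

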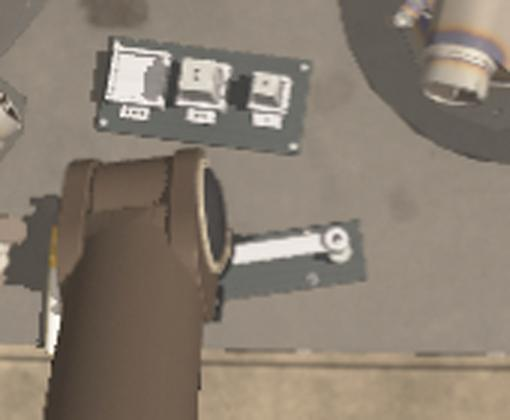

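The top view shows the eye (336,242) lying over the fixture's pin end; the robot arm hides the boss. The bore is within 2 mm of the post and the eye within about 3 mm of the pin. I'll lower 22 mm to about 5 cm clearance, let it settle and check once more.

>>> servo_tool([
  [0,0,0.4],
  [0,0,0.7],
  [0,0,0.7],
  [0,0,0.4],
  [0,0,0],
  [0,0,0],
  [0,0,0],
  [0,0,0],
  [0,0,0],
  [0,0,0],
  [0,0,0],
  [0,0,0],
], roll=[0,0,0,0,0,0,0,0,0,0,0,0])

```text
clock: 20.07
tool_pos: [436.5, 129.0, 111.9]
tool_rot: [3.141, -0.0, 1.733]
ft_force: [-0.4, -0.4, -5.8]
finger_gap: 0.197
finger_force: 58.9
```

```bash
python3 m.py; python3 -c "
from h import *
s=ctrl.get_state(); print(abs(s['dq']).max(),s['finger_force'],s['clock'])"
```

```text
[436.50723395 129.00941393 111.89153275] [ 1.79988273e+02 -1.05561164e-02  9.92807791e+01] [-0.44219531 -0.39472182 -5.84020599] 58.94670009613037
boss 11737 [427.75011617 184.07465497 146.64040767] ((428.18841552734375, 182.62432861328125), (47.07680892944336, 46.89401626586914), 9.210957527160645)
plane [-6.87891338e-04  1.58320131e-03  1.46640408e+02]
top boss 0 
top eye 47 [454.00278089  13.83624372 146.15418176]
0.0028981023818750603 58.94746005535126 20.1667
```

The bore is within 1 mm of the post axis, its underside is about 50 mm above the tip, and the lever is level and still, so I'm handing in.

```bash
python3 -c "
from station import ctrl
print(ctrl.sign_off())"
```

```text
the job is handed in; nothing more can be done
None
```

Job handed in at about 20 s, verdict not shown: the medium block is down in its own nest and let go, and the lever is held level and still at its balance point, with its bore about 1 mm from the post axis, its eye about 4 mm from the pin axis and its underside about 50 mm above the tips.

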